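# Close-pack seven marker lamps in a round tin

### The arm

A 6-joint arm with a two-finger parallel gripper is mounted at the origin on a cart in front of the work surface, level with it; the furniture and walls round the work are solid. World frame = base frame: x ahead of the robot, y to its left, z up, the work surface at z = 0. Lengths are in m, angles in degrees, forces in N, time in s.
With the tool pointing down it reaches from about 0.25 to 0.725 m from the base axis. Payload 9.7 kg.
Tool frame: the origin (TCP) lies at the very end of the fingers, on their centre line; the grasp point (between the pads) lies 19 mm behind it; y points along the fingers, x is the direction in which the jaws open and shut, and the axes are right-handed (so a half turn about y gives the same grasp; the last joint's range is limited). The gripper opens to 85 mm and grips with 20 to 120 N. Pads are 22 mm wide; open, the fingers measure 114 mm over their backs; the gripper's body (76 mm by 85 mm) begins 54 mm behind the grasp point. The pads swing forward as they close: fully open they stand 13 mm farther back than shut.
Start: joints at [73.625, 4.979, 10.078, 95.1, 0, 90], TCP at [0.155, 0.528, 0.231] pointing down, gripper open.
Joint ranges: [-179.16, 179.16], [-48.56, 103.87], [-65.8, 70.77], [-126.05, 130.52], [-82.76, 87.17], [-180, 180]. Speed limits (degrees/s): [127.2, 127.2, 147.25, 180, 180, 180].

### API

Orientations are given as [roll, pitch, yaw] about the fixed x, y, z axes, in that order (R = Rz(yaw) Ry(pitch) Rx(roll)).
In Python, from workcell import bot gives the robot as it stands.
- The arm moves only by the shell command python3 -m jog 'ROWS' [FORCE]. ROWS is JSON, a list of rows, each a list of 7 numbers: the closure, from 0 (fully open) to 1 (shut), then the shift along the world's x, y, z in units of 25 mm (1.0 is 25 mm), then the turn, a rotation vector about the world's x, y, z in units of 5 degrees (1.0 is 5 degrees). A call has 1 to 5 rows; each row is the pose to reach, as a shift and turn from the pose commanded when the call began; what a row does not reach only later rows make up. A row lasts 1/10 s, in which the tool goes at most 50 mm and 8.59 degrees, less where a joint would pass 70% of its speed; a pose out of reach is approached as far as the arm can. A call with a gripper value outside its range is refused whole. The fingers move at their own pace and stop on an object; FORCE is the grip in N (left out, the last holds). Time passes only in rows, so rows that repeat a pose let the fingers close. It gives the time, the measured TCP pose, the force and the opening at its end, in the units of the state.
- bot.get_obs(): the state, without advancing time (a new reading comes with each control period).
- bot.camera(name): name is "side" or "top"; returns (picture, depth): 384x512x3 uint8, red, green, blue; 384x512 float32, m along the optical axis (not along the pixel's ray), 0 where there is no reading.
- bot.camera_model(name): a dict with "fx", "fy", "cx", "cy" (pixels), "rvec" (rotation vector, rad) and "tvec" (3), from world to camera coordinates, as OpenCV has them. Camera axes: x right, y down, z forward; pixel columns grow to the right and rows downward; lengths in m; the calibration is good to about 2 mm. A picture is of the moment at which its call begins. camera_model takes no time and is no camera call.
- bot.job_done(): hands the job in, once; it reports no verdict.
Trained networks look in the newest picture that a camera, given by its name, has taken for a name from the list of things; names that differ only in an ending like _2 or _b are one class to them, and where a whole thing is asked for, a point or a joint stands for the part that bears it (a point fixed in the world has none). Each returns a list of dicts, best first, with "conf" (0 to 1); they miss things now and then, are a little off and sometimes report something else, mostly with a low value. They report only what shows in the picture. A call takes as long as a camera call. They do not tell look-alikes from the thing itself.
- bot.regions_of(camera, label): "pixels" (384x512 bool, what is visible of it) and "point" ([row, column] in pixels, amid what is visible of it).
The state is a dict: "time": time; "q": joint angles; "qd": joint speeds; "joint_efforts": joint torques, N m; "ee_pos": TCP position; "tcp_rot": TCP orientation; "wrist_force": force on the tool from outside, world axes, zero at the start; "torque": the same for the moment, N m; "opening": finger opening in m.
Only numpy, scipy, OpenCV 4.12 (cv2) and the standard library are available. Lean on these libraries where they do the work, as an engineer would, in place of code of your own. Each camera call takes 0.05 s, during which the arm holds its last target. There are 200 camera calls.

### The job

Pack all seven amber marker lamps into the round tin in a single layer, one in the middle and six around it, all upright and flat on the tin's floor. One lamp already in the tin has strayed between two places and needs shifting to make room for the two still on the table. Set the lamps down rather than dropping them, and leave the other things on the table where they are.

Things in the scene. Friction and masses are not known exactly. Their poses are not given: they have to be found in the camera images.
- tin: shallow round open blue tin with steel rim, fixed; inner diameter 212 mm, outer about 220 mm, 26 mm high, inner floor 3 mm above the table. Origin: centre of its underside. Holds exactly seven lamps: one in the middle, six around it at 60 degree steps, best 69 mm from the middle, with about 5 mm of play all round. Fingers closing along the wall, not towards it, have most room between lenses.
- lamp_mid_c (a point): amber beehive marker lamp, upright: grey round base 64 mm across, 15 mm high, bevelled below; on it a ribbed amber lens to hold it by, a cylinder 37 mm across from 15 to 49 mm height, domed above; 60 mm high, 0.08 to 0.17 kg. Origin: its centre, 30 mm above its underside. At the start it stands in the middle of the tin.
- lamp_astray_c (a point): amber beehive marker lamp, upright: grey round base 64 mm across, 15 mm high, bevelled below; on it a ribbed amber lens to hold it by, a cylinder 37 mm across from 15 to 49 mm height, domed above; 60 mm high, 0.08 to 0.17 kg. Origin: its centre, 30 mm above its underside. At the start it stands by the wall in the open part of the tin, astray between two places, leaving too little room for the others.
- lamp_rim1_c (a point): amber beehive marker lamp, upright: grey round base 64 mm across, 15 mm high, bevelled below; on it a ribbed amber lens to hold it by, a cylinder 37 mm across from 15 to 49 mm height, domed above; 60 mm high, 0.08 to 0.17 kg. Origin: its centre, 30 mm above its underside. At the start it stands in its place by the wall of the tin.
- lamp_rim2_c (a point): amber beehive marker lamp, upright: grey round base 64 mm across, 15 mm high, bevelled below; on it a ribbed amber lens to hold it by, a cylinder 37 mm across from 15 to 49 mm height, domed above; 60 mm high, 0.08 to 0.17 kg. Origin: its centre, 30 mm above its underside. At the start it stands in its place by the wall of the tin, between rim1 and rim3.
- lamp_rim3_c (a point): amber beehive marker lamp, upright: grey round base 64 mm across, 15 mm high, bevelled below; on it a ribbed amber lens to hold it by, a cylinder 37 mm across from 15 to 49 mm height, domed above; 60 mm high, 0.08 to 0.17 kg. Origin: its centre, 30 mm above its underside. At the start it stands in its place by the wall of the tin.
- lamp_new1_c (a point): amber beehive marker lamp, upright: grey round base 64 mm across, 15 mm high, bevelled below; on it a ribbed amber lens to hold it by, a cylinder 37 mm across from 15 to 49 mm height, domed above; 60 mm high, 0.08 to 0.17 kg. Origin: its centre, 30 mm above its underside. At the start it stands on the table, right of the tin.
- lamp_new2_c (a point): amber beehive marker lamp, upright: grey round base 64 mm across, 15 mm high, bevelled below; on it a ribbed amber lens to hold it by, a cylinder 37 mm across from 15 to 49 mm height, domed above; 60 mm high, 0.08 to 0.17 kg. Origin: its centre, 30 mm above its underside. At the start it stands on the table, right of the tin.
- carton_front (a point): frontmost point of a large fixed yellow carton, 0.37 m high, that stands behind the two lamps on the table; it fills the table beyond this x for 150 mm to either side in y. Keep the gripper and wrist in front of it when passing by
- wood_block: wooden block 55x110x32 mm, bystander; origin at its underside
- grease_tin: grease tin with grey lid, 69 mm across, 54 mm high, bystander; origin at its underside
- spark_plug: spark plug 79 mm long, bystander; origin at its underside
- tape_mask: roll of masking tape 96 mm across, 25 mm high, bystander; origin at its underside
Mind the look-alikes: they are no part of the job. Leave any purple look-alike of the part that bears lamp_new1_c alone. What is shaped like the part that bears lamp_new2_c but turquoise is not meant.

How it is judged:
By the outcome, as a careful person would: the job done as asked, in the order asked, and still so for the second after the job is handed in, with the robot touching nothing.
It also fails if it takes over 72 s, if anything falls off the work surface, if the arm or the gripper's body presses on something with over 40 N, if the wrist force passes 120 N, or if a joint passes its speed limit or range.

## Working session

There is one attempt and no reset: what is moved stays moved. The work goes in short steps, Python scripts to look and compute and a shell command to move; the robot and the scene stay as the last step left them, time stands still between calls to the robot, and variables do not carry over. Pictures are saved under pics/ and viewed, about 8 in all and at most 12, crops included, and the job is handed in when it is done.

```bash
mkdir -p pics; ls; cat > h.py <<'E'
import numpy as np, cv2
from workcell import bot
def snap(cam,name):
    p,d=bot.camera(cam); cv2.imwrite('pics/'+name,p[...,::-1]); return p,d
def world(cam,d):
    m=bot.camera_model(cam); R=cv2.Rodrigues(np.array(m['rvec'],float))[0]; t=np.array(m['tvec']).ravel()
    v,u=np.mgrid[:384,:512]
    c=np.stack([(u-m['cx'])/m['fx']*d,(v-m['cy'])/m['fy']*d,d],-1)
    return (c-t)@R
E
python3 - <<'E'
from h import *
o=bot.get_obs(); print({k:np.round(v,3) for k,v in o.items()})
for c in('top','side'):
    p,d=snap(c,c+'0.png'); np.savez(c+'0.npz',p=p,d=d)
    W=world(c,d)
    for l in ['lamp_mid_c','tin']:
        for r in bot.regions_of(c,l):
            m=r['pixels']&(d>0); w=W[m]
            if not len(w): continue
            hi=w[w[:,2]>w[:,2].max()-.012]
            print(c,l,round(r['conf'],2),np.round(r['point']),m.sum(),'med',np.round(np.median(w,0),3),'top',np.round(hi.mean(0),3),'rgb',np.median(p[m],0))
E
```

```text
pics
{'time': np.float64(0.0), 'q': array([ 7.3625e+01,  5.0110e+00,  1.0033e+01,  9.5101e+01, -1.0000e-03,
        9.0003e+01]), 'qd': array([ 0.062,  0.031,  0.051, -0.038, -0.051, -0.001]), 'joint_efforts': array([ 1.0000e-03, -5.2038e+01,  4.6482e+01,  1.6000e-02, -0.0000e+00,
       -0.0000e+00]), 'ee_pos': array([0.155, 0.527, 0.231]), 'tcp_rot': array([-9.0001e+01,  7.9000e-02,  7.3622e+01]), 'wrist_force': array([0.296, 0.078, 0.824]), 'torque': array([0.009, 0.016, 0.046]), 'opening': np.float64(0.085)}
top lamp_mid_c 0.7 [206. 175.] 258 med [0.486 0.166 0.021] top [0.489 0.171 0.065] rgb [148. 125.  83.]
top tin 0.93 [196. 177.] 1598 med [0.513 0.152 0.004] top [0.483 0.164 0.028] rgb [214. 223. 228.]
side lamp_mid_c 0.65 [185. 199.] 38 med [0.482 0.164 0.059] top [0.483 0.166 0.061] rgb [218.5 135.5  51. ]
side lamp_mid_c 0.53 [219. 190.] 402 med [ 0.362 -0.016  0.034] top [ 0.365 -0.004  0.035] rgb [181.5 163.  132. ]
side tin 0.8 [196. 214.] 596 med [0.511 0.134 0.013] top [0.484 0.125 0.028] rgb [150.  154.  156.5]
side tin 0.65 [239. 240.] 111 med [ 0.444 -0.264  0.048] top [ 0.444 -0.262  0.059] rgb [180. 119.  53.]
```

View images.

View pics/top0.png

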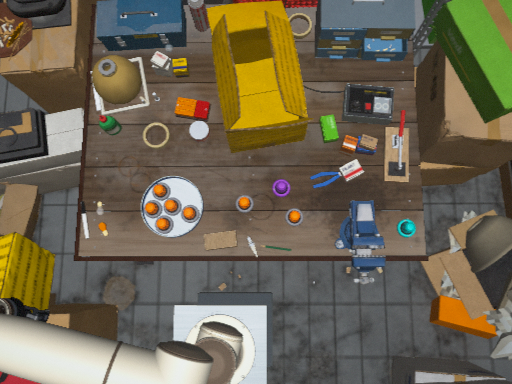

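View pics/side0.png

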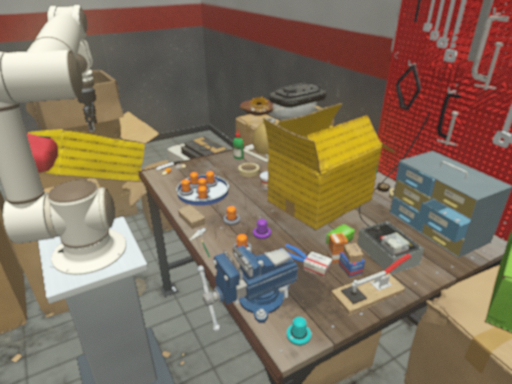

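```bash
cat >> h.py <<'E'
def lamps(cam,p,d,box=(0.2,0.75,-0.35,0.35)):
    W=world(cam,d); hsv=cv2.cvtColor(p,cv2.COLOR_RGB2HSV)
    m=(hsv[...,0]>=6)&(hsv[...,0]<=20)&(hsv[...,1]>140)&(hsv[...,2]>120)&(W[...,2]>.012)&(W[...,2]<.08)
    m&=(W[...,0]>box[0])&(W[...,0]<box[1])&(W[...,1]>box[2])&(W[...,1]<box[3])
    n,L,S,C=cv2.connectedComponentsWithStats(m.astype(np.uint8),connectivity=4)
    mod=bot.camera_model(cam); R=cv2.Rodrigues(np.array(mod['rvec'],float))[0]; t=np.array(mod['tvec']).ravel()
    out=[]
    for i in range(1,n):
        if S[i,4]<25: continue
        w=W[L==i]; hi=w[w[:,2]>np.percentile(w[:,2],60)]
        ray=R.T@np.array([(C[i,0]-mod['cx'])/mod['fx'],(C[i,1]-mod['cy'])/mod['fy'],1]); o=-R.T@t
        g=o+ray*(0.04-o[2])/ray[2]
        out.append((np.round(C[i],1),S[i,4],np.round(w.mean(0),4),np.round(g,4),np.round(w[:,2].max(),3)))
    return out,o
E
python3 - <<'E'
from h import *
f=np.load('top0.npz'); L,o=lamps('top',f['p'],f['d']); print('cam',o)
for l in L: print(*l)
W=world('top',f['d'])
# tin rim: pixels near
p=f['p'];r=bot.regions_of('top','tin')
x=W[...,0];y=W[...,1];z=W[...,2]
rs=np.hypot(x-.485,y-.167); m=(rs>.09)&(rs<.125)&(z>.014)&(z<.04)
P=np.c_[x[m],y[m]]; from scipy.optimize import least_squares
s=least_squares(lambda q:np.hypot(P[:,0]-q[0],P[:,1]-q[1])-q[2],[.485,.167,.108],loss='soft_l1',f_scale=.003).x; print('rim',s,m.sum())
m2=(y>-.2)&(y<.1)&(z>.1)&(z<.36)&(x>.4)&(x<1); print('carton front',np.percentile(x[m2],[0.5,5]),y[m2].min(),y[m2].max())
print(bot.camera_model('top')['fx'])
f=np.load('side0.npz'); L,o=lamps('side',f['p'],f['d']); print('cam',o)
for l in L: print(*l)
E
```

```text
cam [ 0.25095675 -0.17823618  1.67302605]
[159.3 189.7] 102 [0.5414 0.21   0.0546] [0.544  0.2135 0.04  ] 0.072
[244.  202.2] 98 [ 0.4968 -0.085   0.0524] [ 0.4987 -0.0842  0.04  ] 0.068
[170.5 205.1] 105 [0.4873 0.169  0.0545] [0.4894 0.1721 0.04  ] 0.074
[150.8 207.8] 108 [0.4782 0.2372 0.0533] [0.4801 0.2406 0.04  ] 0.074
[188.7 212.5] 101 [0.4611 0.1051 0.0553] [0.4631 0.1078 0.04  ] 0.068
[294.2 215.8] 93 [ 0.449  -0.2573  0.0532] [ 0.4507 -0.258   0.04  ] 0.065
[162.3 223.3] 101 [0.4241 0.1948 0.0563] [0.4259 0.1985 0.04  ] 0.068
rim [0.48988449 0.17006624 0.10604066] 359
carton front [0.67208184 0.68728065] -0.19985791992125093 0.011583640490870234
475.1050085368043
cam [-0.02173342 -1.19208899  0.83916948]
[198.3 182.7] 375 [0.4746 0.1793 0.0491] [0.4797 0.194  0.04  ] 0.069
[231.1 212.4] 108 [ 0.4931 -0.0911  0.0455] [ 0.4967 -0.0835  0.04  ] 0.066
[241.5 239.5] 107 [ 0.4455 -0.2639  0.0515] [ 0.4523 -0.2503  0.04  ] 0.064
```

```bash
python3 -m jog '[[0.4,0.8,-1.1,-0.2,0,0,-1.3],[0.4,1.6,-2.2,-0.4,0,0,-2.6],[0.4,2.4,-3.3,-0.6,0,0,-3.9],[0.4,3.2,-4.4,-0.8,0,0,-5.2],[0.4,4.1,-5.6,-1,0,0,-6.4]]' 40
python3 -m jog '[[0.4,0.8,-1.1,-0.2,0,0,-1.3],[0.4,1.6,-2.2,-0.4,0,0,-2.6],[0.4,2.4,-3.3,-0.6,0,0,-3.9],[0.4,3.2,-4.4,-0.8,0,0,-5.2],[0.4,4.1,-5.6,-1,0,0,-6.4]]'
python3 -m jog '[[0.4,0.8,-1.1,-0.2,0,0,-1.3],[0.4,1.6,-2.2,-0.4,0,0,-2.6],[0.4,2.4,-3.3,-0.6,0,0,-3.9],[0.4,4.1,-5.6,-1,0,0,-6.5],[0.4,4.1,-5.6,-1,0,0,-6.5]]'
python3 -c "
from h import *
p,d=snap('top','t1.png');cv2.imwrite('pics/t1c.png',cv2.resize(p[140:260,110:320,::-1],None,fx=3.5,fy=3.5,interpolation=2))
print(bot.get_obs()['q'])"
```

```text
time: 0.85
ee_pos: [0.258, 0.3867, 0.2061]
tcp_rot: [-90.0, -0.0, 41.4]
wrist_force: [0.7, 1.4, 0.5]
opening: 0.051
time: 1.35
ee_pos: [0.3606, 0.2466, 0.1813]
tcp_rot: [-90.0, -0.0, 9.4]
wrist_force: [1.2, 0.6, 0.3]
opening: 0.0512
time: 1.85
ee_pos: [0.4638, 0.1051, 0.1557]
tcp_rot: [-90.0, -0.0, -23.3]
wrist_force: [-0.6, 0.4, 0.6]
opening: 0.051
[ 1.26567707e+01 -5.97209140e+00 -9.22375528e+00  8.67787793e+01
 -6.90821114e-02  1.26186422e+02]
```

View pics/t1c.png

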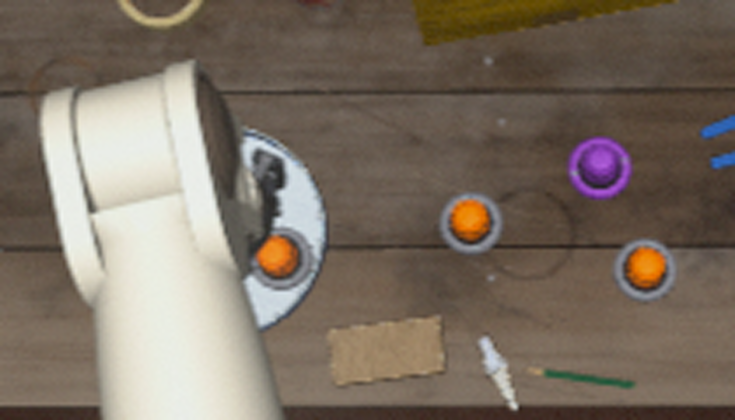

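```bash
python3 -m jog '[[0.4,0,0.1,-1,0,0,0],[0.4,0,0.1,-2,0,0,0],[0.4,0,0.1,-3,0,0,0],[0.4,0,0.1,-3.6,0,0,0],[0.4,0,0.1,-3.6,0,0,0]]'
python3 -m jog '[[0.4,0,0,-0.6,0,0,0],[0.4,0,0,-1.1,0,0,0],[0.4,0,0,-1.5,0,0,0],[0.4,0,0,-1.75,0,0,0],[0.4,0,0,-1.75,0,0,0]]'
python3 -m jog '[[0.7,0,0,0,0,0,0],[0.7,0,0,0,0,0,0],[0.7,0,0,0,0,0,0],[0.7,0,0,0,0,0,0],[0.7,0,0,0,0,0,0]]' 40
python3 -c "
from h import *
p,d=snap('side','s1.png');cv2.imwrite('pics/s1c.png',cv2.resize(p[150:260,150:300,::-1],None,fx=5,fy=5,interpolation=2))"
```

```text
time: 2.4
ee_pos: [0.4614, 0.11, 0.0645]
tcp_rot: [-90.1, 0.1, -22.9]
wrist_force: [-0.1, -0.4, 0.3]
opening: 0.0511
time: 2.9
ee_pos: [0.462, 0.1101, 0.0216]
tcp_rot: [-90.0, 0.1, -22.9]
wrist_force: [0.4, 0.1, 0.0]
opening: 0.0509
time: 3.4
ee_pos: [0.4629, 0.1103, 0.0231]
tcp_rot: [-90.0, -0.0, -22.9]
wrist_force: [-1.2, 0.3, 4.0]
opening: 0.035
```

View pics/s1c.png

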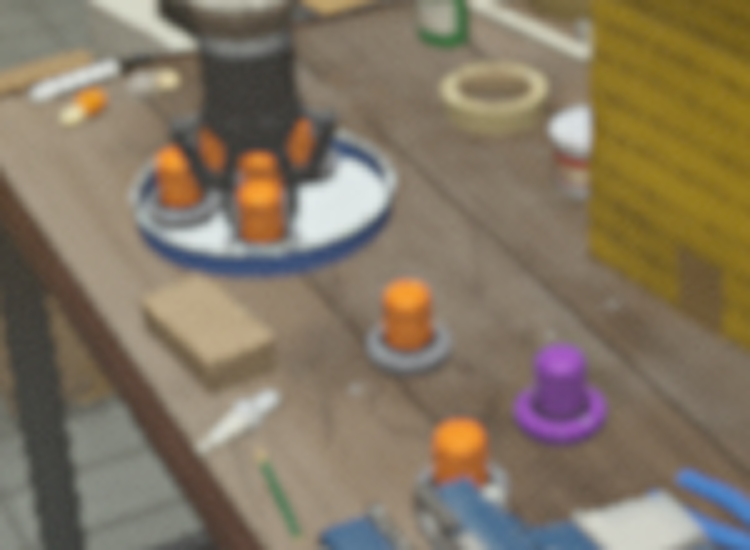

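```bash
python3 -m jog '[[0.7,0,0,0.4,0,0,0],[0.7,0,0,0.8,0,0,0],[0.7,0,0,1,0,0,0],[0.7,0,0,1,0,0,0]]'
python3 -m jog '[[0.7,-0.2,0.15,0,0,0,-1.2],[0.7,-0.4,0.3,0,0,0,-2.4],[0.7,-0.6,0.45,0,0,0,-3.6],[0.7,-0.8,0.6,0,0,0,-4.8],[0.7,-1.06,0.78,0,0,0,-5.9]]'
python3 -m jog '[[0.7,0,0,0,0,0,0],[0.7,0,0,-0.3,0,0,0],[0.7,0,0,-0.6,0,0,0],[0.7,0,0,-0.8,0,0,0],[0.7,0,0,-0.8,0,0,0]]'
python3 -c "
from h import *
p,d=snap('side','s2.png');cv2.imwrite('pics/s2c.png',cv2.resize(p[160:230,160:250,::-1],None,fx=7,fy=7,interpolation=2))"
```

```text
time: 3.85
ee_pos: [0.4631, 0.1103, 0.0486]
tcp_rot: [-89.9, -0.1, -22.9]
wrist_force: [-0.4, -0.4, -0.8]
opening: 0.035
time: 4.35
ee_pos: [0.4358, 0.1297, 0.0472]
tcp_rot: [-90.0, 0.0, -52.6]
wrist_force: [-0.0, -0.0, -1.9]
opening: 0.0346
time: 4.85
ee_pos: [0.4355, 0.1294, 0.0263]
tcp_rot: [-90.1, 0.0, -52.3]
wrist_force: [-0.4, -0.4, -1.3]
opening: 0.035
```

View pics/s2c.png

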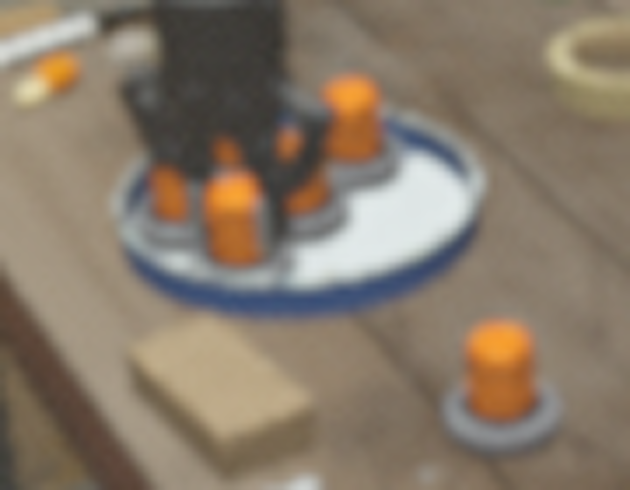

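```bash
python3 -m jog '[[0.7,0,0,-0.05,0,0,0],[0.7,0,0,-0.1,0,0,0],[0.7,0,0,-0.16,0,0,0],[0.7,0,0,-0.16,0,0,0]]'
python3 -m jog '[[0.42,0,0,0,0,0,0],[0.42,0,0,0,0,0,0],[0.42,0,0,0,0,0,0],[0.42,0,0,0.2,0,0,0]]'
python3 -m jog '[[0.42,0,0,1,0,0,0],[0.42,0,0,2,0,0,0],[0.42,0,0,3,0,0,0],[0.42,0,0,4,0,0,0],[0.4,0,-1,5,0,0,2]]'
python3 -m jog '[[0.2,0.3,-2,0,0,0,1.7],[0.2,0.6,-4,0,0,0,3.4],[0.2,0.9,-6,0,0,0,5.1],[0.2,1.2,-8,0,0,0,6.8],[0.2,1.4,-8,0,0,0,8.5]]'
python3 -c "
from h import *
p,d=snap('top','t2.png');L,o=lamps('top',p,d)
for l in L: print(*l)
p,d=snap('side','s3.png');L,o=lamps('side',p,d)
for l in L: print(*l)
print(bot.get_obs()['ee_pos'],bot.get_obs()['time'])"
```

```text
time: 5.3
ee_pos: [0.436, 0.1297, 0.0234]
tcp_rot: [-90.0, 0.0, -52.4]
wrist_force: [0.1, 0.4, -1.2]
opening: 0.0349
time: 5.7
ee_pos: [0.4357, 0.1296, 0.0283]
tcp_rot: [-90.0, 0.0, -52.4]
wrist_force: [0.3, 0.7, 0.1]
opening: 0.0497
time: 6.2
ee_pos: [0.4361, 0.1058, 0.155]
tcp_rot: [-90.0, 0.0, -43.7]
wrist_force: [0.9, -0.8, -0.1]
opening: 0.0514
time: 6.7
ee_pos: [0.4709, -0.0976, 0.1542]
tcp_rot: [-90.0, -0.0, -5.8]
wrist_force: [0.4, -0.1, -0.6]
opening: 0.0686
[159.2 189.8] 100 [0.5412 0.2102 0.0551] [0.5439 0.2138 0.04  ] 0.071
[170.5 205.1] 103 [0.4871 0.1689 0.0552] [0.4894 0.1722 0.04  ] 0.071
[150.6 207.7] 101 [0.4785 0.2379 0.0534] [0.4804 0.2414 0.04  ] 0.068
[294.2 215.9] 93 [ 0.4488 -0.2574  0.0539] [ 0.4505 -0.2581  0.04  ] 0.066
[182.6 220.6] 97 [0.4332 0.1251 0.0565] [0.435  0.1282 0.04  ] 0.074
[162.2 223.3] 99 [0.4242 0.195  0.0566] [0.4259 0.1989 0.04  ] 0.068
[193.8 184.5] 331 [0.4532 0.1764 0.048 ] [0.4576 0.1893 0.04  ] 0.069
[231.  212.5] 110 [ 0.4932 -0.0904  0.0448] [ 0.4963 -0.0837  0.04  ] 0.066
[241.4 239.6] 108 [ 0.4453 -0.2639  0.0514] [ 0.4521 -0.2505  0.04  ] 0.065
[ 0.47156726 -0.09849962  0.15370947] 6.8
```

```bash
python3 -m jog '[[0.3,1.08,0.57,0,0,0,1.4],[0.3,1.08,0.57,-1,0,0,2.7],[0.3,1.08,0.57,-2,0,0,2.7],[0.3,1.08,0.57,-3,0,0,2.7],[0.3,1.08,0.57,-3,0,0,2.7]]'
python3 -m jog '[[0.3,0,0,0,0,0,0],[0.3,0,0,0,0,0,0]]'
```

```text
time: 7.3
ee_pos: [0.4962, -0.0802, 0.0757]
tcp_rot: [-89.9, 0.3, 7.4]
wrist_force: [-0.4, -0.1, -0.1]
opening: 0.0594
time: 7.5
ee_pos: [0.4988, -0.081, 0.0803]
tcp_rot: [-90.0, -0.1, 7.4]
wrist_force: [-0.0, -0.2, -0.2]
opening: 0.0598
```

```bash
python3 -m jog '[[0.3,0,-0.13,-1,0,0,0],[0.3,0,-0.13,-1.8,0,0,0],[0.3,0,-0.13,-2.2,0,0,0],[0.3,0,-0.13,-2.42,0,0,0],[0.3,0,-0.13,-2.42,0,0,0]]'
python3 -m jog '[[0.7,0,0,0,0,0,0],[0.7,0,0,0,0,0,0],[0.7,0,0,0,0,0,0],[0.7,0,0,0,0,0,0],[0.7,0,0,0,0,0,0]]' 40
python3 -m jog '[[0.7,0,0,0.5,0,0,0],[0.7,0,0,1.3,0,0,0],[0.7,0,0,2.3,0,0,0],[0.7,0,0,3.3,0,0,0],[0.7,0,0,3.3,0,0,0]]'
```

```text
time: 8.0
ee_pos: [0.4982, -0.0843, 0.0184]
tcp_rot: [-90.0, -0.0, 7.4]
wrist_force: [0.1, 0.5, 0.9]
opening: 0.06
time: 8.5
ee_pos: [0.4989, -0.0844, 0.0194]
tcp_rot: [-90.0, -0.1, 7.4]
wrist_force: [1.0, 1.1, 6.0]
opening: 0.0352
time: 9.0
ee_pos: [0.4996, -0.0846, 0.1047]
tcp_rot: [-90.1, -0.3, 7.4]
wrist_force: [0.6, 0.3, -1.2]
opening: 0.035
```

```bash
python3 -m jog '[[0.7,0,1.5,0,0,0,0],[0.7,0,3,0,0,0,0],[0.7,0,4.5,0,0,0,0],[0.7,0,6,0,0,0,0],[0.7,0,7,0,0,0,0]]'
python3 -m jog '[[0.7,0,0.4,0,0,0,0],[0.7,0,0.46,0,0,0,0],[0.7,0,0.46,0,0,0,0],[0.7,0,0.46,0,0,0,0]]'
```

```text
time: 9.5
ee_pos: [0.4974, 0.0927, 0.1001]
tcp_rot: [-90.0, 0.0, 7.5]
wrist_force: [0.7, -0.8, -1.0]
opening: 0.0349
time: 9.9
ee_pos: [0.4981, 0.1012, 0.1004]
tcp_rot: [-90.0, 0.0, 7.4]
wrist_force: [0.5, -0.4, -2.0]
opening: 0.0348
```

```bash
python3 -m jog '[[0.7,0.03,0.03,-1,0,0,0],[0.7,0.03,0.03,-1.8,0,0,0],[0.7,0.03,0.03,-2.4,0,0,0],[0.7,0.03,0.03,-2.8,0,0,0],[0.7,0.03,0.03,-2.95,0,0,0]]'
python3 -m jog '[[0.7,0,0,-0.06,0,0,0],[0.7,0,0,-0.12,0,0,0],[0.7,0,0,-0.16,0,0,0],[0.7,0,0,-0.16,0,0,0]]'
```

```text
time: 10.4
ee_pos: [0.4984, 0.1024, 0.0259]
tcp_rot: [-90.0, 0.1, 7.4]
wrist_force: [-0.8, 0.4, -1.2]
opening: 0.0352
time: 10.8
ee_pos: [0.499, 0.103, 0.0231]
tcp_rot: [-90.0, -0.0, 7.4]
wrist_force: [0.8, 0.1, -1.2]
opening: 0.0351
```

Still about half a millimetre up; ease it down, release, rise.

```bash
python3 -m jog '[[0.7,0,0,-0.03,0,0,0],[0.7,0,0,-0.03,0,0,0],[0.45,0,0,-0.03,0,0,0],[0.42,0,0,-0.03,0,0,0],[0.42,0,0,-0.03,0,0,0]]'
python3 -m jog '[[0.42,0,0,0.2,0,0,0],[0.42,0,0,1,0,0,0],[0.42,0,0,2,0,0,0],[0.42,0,0,3,0,0,0],[0.4,0,-1,4.5,0,0,0]]'
python3 -m jog '[[0.2,-0.2,-2,0,0,0,1.7],[0.2,-0.4,-4,0,0,0,3.4],[0.2,-0.6,-6,0,0,0,5.1],[0.2,-0.8,-8,0,0,0,6.8],[0.2,-1,-10,0,0,0,8.4]]'
python3 -m jog '[[0.2,-0.2,-1.5,0,0,0,1],[0.2,-0.5,-2.5,0,0,0,2],[0.2,-0.7,-2.9,0,0,0,3],[0.2,-0.7,-2.9,0,0,0,3.5],[0.2,-0.7,-2.9,0,0,0,3.5]]'
python3 -c "
from h import *
p,d=snap('top','t3.png');L,o=lamps('top',p,d)
for l in L: print(*l)
cv2.imwrite('pics/t3c.png',cv2.resize(p[140:260,110:320,::-1],None,fx=3.5,fy=3.5,interpolation=2))
p,d=snap('side','s3.png')
print(bot.get_obs()['ee_pos'],bot.get_obs()['time'])"
```

```text
time: 11.3
ee_pos: [0.4989, 0.1029, 0.0221]
tcp_rot: [-90.0, -0.0, 7.4]
wrist_force: [0.1, 0.1, 0.4]
opening: 0.0495
time: 11.8
ee_pos: [0.4981, 0.0791, 0.1346]
tcp_rot: [-90.0, 0.1, 7.6]
wrist_force: [0.6, 0.0, 1.7]
opening: 0.0513
time: 12.3
ee_pos: [0.477, -0.1425, 0.1351]
tcp_rot: [-90.0, -0.0, 45.4]
wrist_force: [1.1, 0.4, 0.8]
opening: 0.0686
time: 12.8
ee_pos: [0.4597, -0.2138, 0.1349]
tcp_rot: [-90.0, -0.0, 62.6]
wrist_force: [0.1, 0.1, -0.2]
opening: 0.0685
[159.1 189.7] 99 [0.5412 0.2105 0.0556] [0.544  0.2143 0.04  ] 0.069
[190.1 202.7] 96 [0.495  0.1009 0.0567] [0.4976 0.1038 0.04  ] 0.071
[170.4 205.1] 103 [0.4874 0.1692 0.0546] [0.4895 0.1724 0.04  ] 0.068
[150.6 207.8] 101 [0.4782 0.2378 0.0543] [0.4802 0.2415 0.04  ] 0.068
[182.5 220.6] 99 [0.4331 0.1252 0.0567] [0.435  0.1284 0.04  ] 0.071
[162.1 223.2] 100 [0.4245 0.1955 0.0555] [0.4261 0.1991 0.04  ] 0.069
[ 0.45996094 -0.21325307  0.13480197] 12.9
```

View pics/t3c.png

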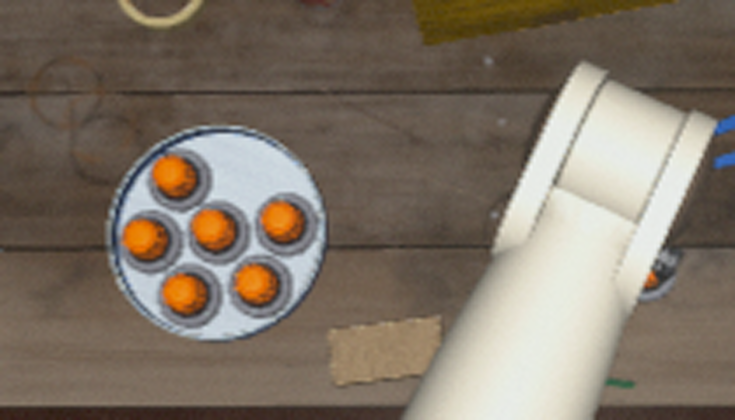

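```bash
python3 -m jog '[[0.3,-0.2,-1,0,0,0,0.5],[0.3,-0.38,-1.79,0,0,0,1.1],[0.3,-0.38,-1.79,-1,0,0,1.1],[0.3,-0.38,-1.79,-2,0,0,1.1],[0.3,-0.38,-1.79,-2.2,0,0,1.1]]'
python3 -m jog '[[0.3,0,0,0,0,0,0],[0.3,0,0,0,0,0,0]]'
```

```text
time: 13.4
ee_pos: [0.4493, -0.2571, 0.077]
tcp_rot: [-89.8, -0.0, 68.1]
wrist_force: [-0.9, -0.8, -0.7]
opening: 0.0602
time: 13.6
ee_pos: [0.451, -0.258, 0.0808]
tcp_rot: [-90.1, 0.0, 68.1]
wrist_force: [-0.1, 0.7, 0.0]
opening: 0.0599
```

```bash
python3 -m jog '[[0.3,0,0,-1,0,0,0],[0.3,0,0,-1.8,0,0,0],[0.3,0,0,-2.2,0,0,0],[0.3,0,0,-2.44,0,0,0],[0.3,0,0,-2.44,0,0,0]]'
python3 -m jog '[[0.7,0,0,0,0,0,0],[0.7,0,0,0,0,0,0],[0.7,0,0,0,0,0,0],[0.7,0,0,0,0,0,0],[0.7,0,0,0,0,0,0]]' 40
python3 -m jog '[[0.7,0,0,0.5,0,0,0],[0.7,0,0,1.3,0,0,0],[0.7,0,0,2.3,0,0,0],[0.7,0,0,3.4,0,0,0],[0.7,0,0,3.4,0,0,0]]'
python3 -m jog '[[0.7,0.2,1.7,0,0,0,0],[0.7,0.8,3.4,0,0,0,0],[0.7,1.2,5.1,0,0,0,0],[0.7,1.6,6.8,0,0,0,0],[0.7,2,8.2,0,0,0,0]]'
python3 -m jog '[[0.7,0.5,1.7,0,0,0,0],[0.7,1,3.4,0,0,0,0],[0.7,1.5,5.1,0,0,0,0],[0.7,2,6.8,0,0,0,0],[0.7,2.1,7.4,0,0,0,0]]'
python3 -m jog '[[0.7,0,0.3,0,0,0,0],[0.7,0,0.5,0,0,0,0],[0.7,0,0.5,0,0,0,0],[0.7,0,0.5,0,0,0,0]]'
```

```text
time: 14.1
ee_pos: [0.4505, -0.258, 0.0188]
tcp_rot: [-90.0, 0.0, 68.1]
wrist_force: [0.9, -0.1, -0.6]
opening: 0.0599
time: 14.6
ee_pos: [0.4511, -0.2584, 0.0198]
tcp_rot: [-90.1, 0.0, 68.1]
wrist_force: [-0.9, 0.6, 5.3]
opening: 0.0351
time: 15.1
ee_pos: [0.452, -0.259, 0.1082]
tcp_rot: [-90.3, 0.0, 68.1]
wrist_force: [-0.3, 0.3, -1.3]
opening: 0.0352
time: 15.6
ee_pos: [0.5003, -0.051, 0.1036]
tcp_rot: [-90.0, -0.0, 68.1]
wrist_force: [-0.0, 0.0, -0.8]
opening: 0.0348
time: 16.1
ee_pos: [0.5533, 0.1353, 0.1031]
tcp_rot: [-90.0, -0.0, 68.3]
wrist_force: [0.1, -0.7, -0.8]
opening: 0.0353
time: 16.5
ee_pos: [0.5528, 0.1434, 0.1037]
tcp_rot: [-90.0, 0.0, 68.1]
wrist_force: [-0.0, -1.0, -1.5]
opening: 0.0351
```

```bash
python3 -m jog '[[0.7,0.02,0.05,-1,0,0,0],[0.7,0.02,0.05,-1.8,0,0,0],[0.7,0.02,0.05,-2.4,0,0,0],[0.7,0.02,0.05,-2.8,0,0,0],[0.7,0.02,0.05,-3.08,0,0,0]]'
python3 -m jog '[[0.7,0,0,-0.05,0,0,0],[0.7,0,0,-0.1,0,0,0],[0.7,0,0,-0.14,0,0,0],[0.7,0,0,-0.14,0,0,0]]'
```

```text
time: 17.0
ee_pos: [0.5533, 0.1452, 0.026]
tcp_rot: [-90.0, 0.0, 68.1]
wrist_force: [0.4, 0.1, -0.9]
opening: 0.0349
time: 17.4
ee_pos: [0.5536, 0.1458, 0.0235]
tcp_rot: [-90.0, -0.0, 68.1]
wrist_force: [0.0, -0.3, -0.9]
opening: 0.035
```

```bash
python3 -m jog '[[0.7,0,0,-0.03,0,0,0],[0.7,0,0,-0.05,0,0,0],[0.45,0,0,-0.05,0,0,0],[0.42,0,0,-0.05,0,0,0],[0.42,0,0,-0.05,0,0,0]]'
python3 -m jog '[[0.42,0,0,0.2,0,0,0],[0.42,0,0,1,0,0,0],[0.42,0,0,2,0,0,0],[0.42,0,0,3,0,0,0],[0.4,0,-1,4.5,0,0,0]]'
python3 -m jog '[[0.3,-0.4,-1.8,0,0,0,0],[0.3,-0.8,-3.6,0,0,0,0],[0.3,-1.2,-5.4,0,0,0,0],[0.3,-1.6,-7.2,0,0,0,0],[0.3,-2,-9,0,0,0,0]]'
python3 -m jog '[[0.3,-0.4,-1.8,0,0,0,0],[0.3,-0.8,-3,0,0,0,0],[0.3,-0.8,-3,0,0,0,0],[0.3,-0.8,-3,0,0,0,0]]'
python3 -c "
from h import *
p,d=snap('top','t4.png');L,o=lamps('top',p,d)
for l in L: print(*l)
C=np.array([l[3][:2] for l in L]); D=np.hypot(*(C[:,None]-C[None]).transpose(2,0,1)); print(np.round(D,3))
print(np.round(np.hypot(*(C-[.4895,.171]).T),3))
a=cv2.resize(p[165:245,125:255,::-1],None,fx=5,fy=5,interpolation=2)
p,d=snap('side','s4.png')
b=cv2.resize(p[155:215,145:275,::-1],None,fx=5,fy=5,interpolation=2)
cv2.imwrite('pics/c4.png',cv2.resize(np.vstack([a,b]),None,fx=.85,fy=.85))"
```

```text
time: 17.9
ee_pos: [0.5534, 0.1457, 0.0218]
tcp_rot: [-90.0, -0.0, 68.1]
wrist_force: [0.0, -0.9, -0.3]
opening: 0.0492
time: 18.4
ee_pos: [0.5526, 0.1219, 0.134]
tcp_rot: [-89.9, 0.0, 68.3]
wrist_force: [1.0, -1.2, 0.2]
opening: 0.0511
time: 18.9
ee_pos: [0.5028, -0.106, 0.1349]
tcp_rot: [-90.0, -0.0, 68.1]
wrist_force: [1.0, 0.2, 0.4]
opening: 0.0596
time: 19.3
ee_pos: [0.4832, -0.1799, 0.1346]
tcp_rot: [-90.0, -0.0, 68.0]
wrist_force: [-0.1, 1.1, -0.3]
opening: 0.06
[178.9 187. ] 96 [0.5504 0.1415 0.0558] [0.5533 0.1446 0.04  ] 0.071
[159.1 189.7] 98 [0.5413 0.2104 0.0555] [0.5441 0.2142 0.04  ] 0.068
[190.  202.6] 96 [0.4954 0.1013 0.056 ] [0.4978 0.1041 0.04  ] 0.073
[170.4 205. ] 105 [0.4875 0.1694 0.0544] [0.4897 0.1725 0.04  ] 0.07
[150.8 207.9] 98 [0.4776 0.2365 0.0562] [0.4799 0.2407 0.04  ] 0.072
[182.5 220.6] 97 [0.4332 0.1254 0.0563] [0.4351 0.1285 0.04  ] 0.07
[162.1 223.2] 100 [0.4243 0.1952 0.0566] [0.4261 0.1991 0.04  ] 0.068
[[0.    0.07  0.069 0.069 0.121 0.119 0.138]
 [0.07  0.    0.119 0.069 0.069 0.139 0.119]
 [0.069 0.119 0.    0.069 0.138 0.067 0.119]
 [0.069 0.069 0.069 0.    0.069 0.07  0.069]
 [0.121 0.069 0.138 0.069 0.    0.121 0.068]
 [0.119 0.139 0.067 0.07  0.121 0.    0.071]
 [0.138 0.119 0.119 0.069 0.068 0.071 0.   ]]
[0.069 0.07  0.067 0.002 0.07  0.069 0.069]
```

View pics/c4.png

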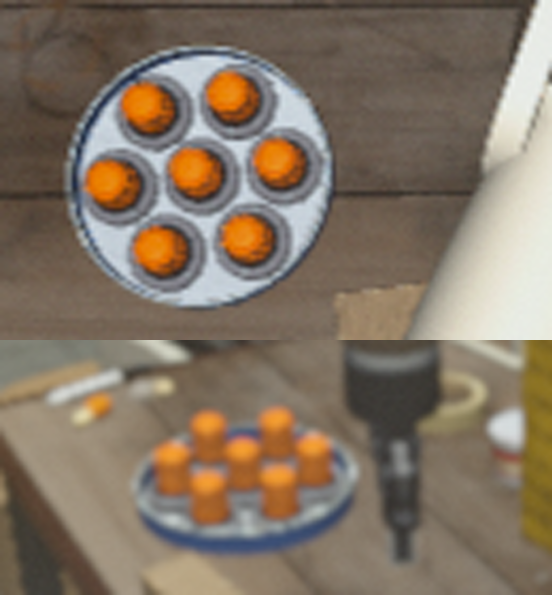

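View pics/t4.png

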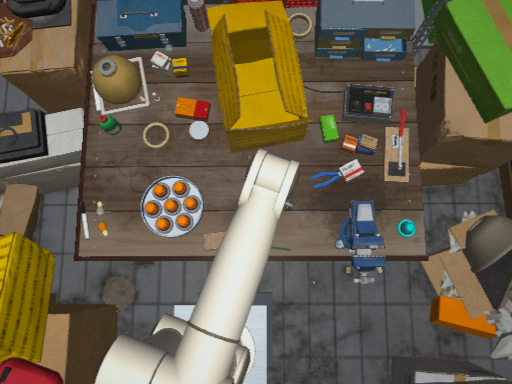

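```bash
python3 -c "
from workcell import bot
print(bot.job_done(), bot.get_obs()['time'])"
```

```text
the job is handed in; nothing more can be done
the job is handed in; nothing more can be done
```

All seven amber lamps are now in the tin in a single layer, one in the middle and six around it. I lifted the stray lamp about 30° along the wall into the free place, then set the two table lamps into the last two places. I handed the job in shortly after 19 s on the robot's clock, against the 72 s limit.

- **Spacing:** the last top picture put the outer lamps 67 to 70 mm from the middle and at least 67 mm from each other, against a base width of 64 mm. The middle lamp was within about 2 mm of the tin's centre.
- **Upright and flat:** all seven tops came out at about 70 mm by depth, 7 mm above the true 63 mm, an offset also seen on lamps I never touched. They looked upright in both cameras.
- **Forces and clearance:** the highest wrist force printed was about 6 N, and that was while gripping. The gripper was open and clear of everything at the end.
- **Bystanders:** I never went near them. In the last picture they looked unmoved, but the purple look-alike was hidden behind the arm, so I could not recheck it at the end.

None of the checks failed or disagreed in a way that mattered.

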